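# Fit the stop plate onto the shaker's T-stud

### The arm

A 6-joint arm with a two-finger parallel gripper is mounted at the origin on the work surface. World frame = base frame: x ahead of the robot, y to its left, z up, the work surface at z = 0. Lengths are in mm, angles in rad, forces in N, time in s.
With the tool pointing down it reaches from about 300 to 775 mm from the base axis. Payload 14.6 kg.
Tool frame: the origin (TCP) lies midway between the tips of the shut fingers; the grasp point (between the pads) lies behind it (manip.grip_depth is the z of the grasp point in the tool frame, in mm); z points along the fingers, y is the line along which they close (so a half turn about z gives the same grasp; the last joint's range is limited). The gripper opens to 94 mm and grips with 3 to 60 N. Pads are 16 mm wide; open, the fingers measure 119 mm over their backs; the gripper's body (75 mm by 177 mm) begins 78 mm behind the grasp point.
Start: joints at [-1.254, 0.3, 1.521, -0, 1.321, -0.067], TCP at [205.938, -509.979, 205.446] pointing down, gripper open.
Joint ranges: [-3.03, 3.03], [-0.79, 2.21], [0.23, 2.52], [-1.04, 4.18], [0, 3.07], [-2.55, 2.55]. Speed limits (rad/s): [2.22, 2.22, 2.57, 3.14, 3.14, 3.14].

### API

Orientations are given as [roll, pitch, yaw] about the fixed x, y, z axes, in that order (R = Rz(yaw) Ry(pitch) Rx(roll)).
In Python, from cell import manip gives the robot as it stands.
- The arm moves only by the shell command python3 -m creep FILE [OPENING] [FORCE], which reads ROWS from the file FILE. ROWS is 1 to 5 rows, parted by semicolons, with the numbers parted by commas; each row has 6 numbers: dx, dy, dz in fractions of the full range, 1 being 750 mm, then a rotation vector rx, ry, rz in shares of pi rad (1.0 is pi rad); each row is the pose to reach, as a shift and turn from the pose commanded when the command began, along the tool's axes at that moment; what a row does not reach only later rows make up. A row lasts 1/10 s, in which the tool goes at most 50 mm and 0.15 rad, less where a joint would pass 70% of its speed; a pose out of reach is approached as far as the arm can. OPENING is the finger opening in mm, set as the command begins (- or left out keeps the last). The fingers move at their own pace and stop on an object; FORCE is the grip in N (left out, the last holds). Time passes only in rows, so rows that do not move let the fingers close. It prints the time, the measured TCP pose, the force, the opening and the grip force at its end. A shift or turn number past 1, either way, is cut back to 1. Input that does not fit is refused with a message, and nothing moves.
- manip.read_state(): the state, without advancing time (a new reading comes with each control period).
- manip.camera(name): name is "scene" or "side" or "wrist"; returns (picture, depth): 384x512x3 uint8, red, green, blue; 384x512 float32, mm along the optical axis (not along the pixel's ray), 0 where there is no reading.
- manip.camera_info(name): a dict with "K" (3x3 intrinsics, pixels), "rvec" (rotation vector, rad) and "tvec" (3), from world to camera coordinates, as OpenCV has them; the wrist camera has in their place "mount" (4x4, takes a point from camera to tool coordinates, whose origin is the TCP and whose axes are the flange's). Camera axes: x right, y down, z forward; pixel columns grow to the right and rows downward; lengths in mm; the calibration is good to about 2 mm. A picture is of the moment at which its call begins: read the wrist's pose just before it. camera_info takes no time and is no camera call.
- manip.sign_off(): hands the job in; it is judged then, once.
The state is a dict: "clock": time; "joints": joint angles; "qd": joint speeds; "effort": joint torques, N m; "eef_pos": TCP position; "eef_rot": TCP orientation; "wrist_force": force on the tool from outside, world axes, zero at the start; "moment": the same for the moment, N m; "finger_gap": finger opening in mm; "finger_force": force on a finger pad.
Only numpy, scipy, OpenCV 4.12 (cv2) and the standard library are available. Lean on these libraries where they do the work, as an engineer would, in place of code of your own. Each camera call takes 0.05 s, during which the arm holds its last target. There are 200 camera calls.

### The job

Pick up the steel stop plate by its blue grip and fit it on the shaker's deck: tilt its eye end in under the wide red head of the stud, level the plate so the head spans the eye and it cannot lift off, and slide it until its square window drops over the brass pin. Work gently, no hard pushing on the shaker, leave the plate lying flat and released, and leave the bottle, the tube rack and the beaker where they stand.

Things in the scene. Friction and masses are not known exactly. Their poses are not given: they have to be found in the camera images.
- plate: Loose dark steel plate 125 x 44 x 4 mm, about 0.16 kg, flat on the bench left or right of the shaker. Origin: middle of its oblong eye, at the underside; x runs along the plate from eye to grip to window, z up; it reaches from x -26 to +99 mm. The eye is a through-hole 32 mm long (x -16 to +16), 20 mm wide, closed at its -x end by a 10 mm wide cross bar (the lip).
- grip (a point): Middle of the plate's upright blue grip (x = +50 mm, 34 mm above the underside; axes as the plate's). The grip is 32 mm long in x, 14 mm thick in y and stands from 4 to 50 mm above the underside: pinch it across its 14 mm.
- lip (a point): On the plate: middle of the lip's inner edge, at the -x end of the eye (x = -16 mm), halfway up the 4 mm thickness.
- window (a point): On the plate: centre of the 12.5 mm square through-window (x = +85 mm), at the underside.
- shaker: Blue shaker frame 240 x 260 mm, fixed. Origin: centre of its underside; x points away from the robot, z up. Its aluminium deck, 250 x 250 mm, upper face 72 mm above the bench, has 30 mm high rails at y +-121 mm and 55 mm high vials at x +95 mm. The deck is adjustable along x and clamped anywhere up to 8 mm either side of the middle: this shift is not measured.
- stud (a point): Measured on the frame: the T-stud's foot on the deck's face if the deck were mid-way; axes as the shaker's. The real stud is up to 8 mm off along x, as is the pin: feel for the shank. Shank 10 mm in diameter, 16 mm tall; on it a red bar head 40 mm long (x), 12 wide, 5 thick. It is longer than the eye: the lip must be tilted down 25 to 35 degrees to go in under the head's -x (robot) end.
- pin (a point): Measured on the frame: the brass pin's foot on the deck's face if the deck were mid-way. The real pin always stands 85 mm from the real stud along +x. Diameter 10 mm, 6 mm tall, the upper 2 mm a cone narrowing to 7 mm. With the window down over it the plate lies flat on the deck and the stud stands in the middle of the eye.
- bottle: White wash bottle with a red cap and thin spout, 64 mm diameter, 175 mm tall, 0.35 kg; origin: centre of its underside. Bystander.
- rack: Black tube rack 70 x 130 mm with six orange-capped tubes, 82 mm tall; origin: centre of its underside. Bystander.
- beaker: Empty glass beaker, 72 mm diameter, 85 mm tall; origin: centre of its underside. Bystander.
Mind the look-alikes: they are no part of the job. Leave any orange or pink look-alike of the plate alone.

How it is judged (in metres and radians):
On the way:
1. the plate, tilted, has its lip down at the stud below the top of the shank (angle between plate's own z axis and vertical above 0.15 rad and x of lip in the frame of stud between -0.03 and 0.01 m and z of lip in the frame of stud between 0 and 0.016 m and y of lip in the frame of stud between -0.008 and 0.008 m), for 0.1 s.
At the end, for the whole second after the job is handed in: The plate lies released and at rest, flat on the deck (within 0.03 rad and 2 mm, so window down over the pin, head spanning the eye), window and eye within 12 and 14 mm of the mid-way places of pin and stud; bottle, rack and beaker within 20 mm of where they stood (angle between plate's own z axis and vertical below 0.03 rad and horizontal distance between window and pin below 0.012 m and z of window in the frame of pin below 0.002 m and horizontal distance between plate and stud below 0.014 m and z of plate in the frame of stud between -0.002 and 0.002 m and linear speed of plate below 0.01 m/s and distance of each of bottle, rack, beaker from where it was at the start of the episode below 0.02 m); the robot touches nothing.
It fails at once if the plate is forced against the shaker (more than 40 N) (contact force between plate and shaker above 40 N).
It fails at once if the robot pushes hard on the shaker itself (more than 40 N) (contact force between any of the fingers, the arm and shaker above 40 N).
It fails at once if a bystander is knocked over or pushed away (angle between any of bottle, rack, beaker's own z axis and vertical above 0.3 rad or distance of any of bottle, rack, beaker from where it was at the start of the episode above 0.03 m).
It also fails if it takes over 54 s, if anything falls off the work surface, if the arm or the gripper's body presses on something with over 40 N, if the wrist force passes 120 N, or if a joint passes its speed limit or range.

## Working session

There is one attempt and no reset: what is moved stays moved. The work goes in short steps, Python scripts to look and compute and a shell command to move; the robot and the scene stay as the last step left them, time stands still between calls to the robot, and variables do not carry over. Pictures are saved under pics/ and viewed, at most 10 in all, crops included, and the job is handed in when it is done.

```bash
ls; mkdir -p pics; python3 - <<'E'
from cell import manip
import cv2,numpy as np
for n in ["scene","side"]:
    p,d=manip.camera(n); cv2.imwrite(f"pics/{n}0.png",p[...,::-1]); np.save(f"pics/{n}0.npy",d)
    i=manip.camera_info(n); print(n,i)
print(manip.camera_info("wrist"),manip.grip_depth)
print(manip.read_state())
E
```

```text
pics
scene {'K': array([[385.50474868,   0.        , 251.6271661 ],
       [  0.        , 385.50474868, 191.33071364],
       [  0.        ,   0.        ,   1.        ]]), 'rvec': array([ 1.98742367,  1.5350686 , -0.58351049]), 'tvec': array([-150.41278545, -294.33223256, 1402.09320519])}
side {'K': array([[480.82263375,   0.        , 264.06429383],
       [  0.        , 480.82263375, 181.91927844],
       [  0.        ,   0.        ,   1.        ]]), 'rvec': array([ 2.32069566, -0.36338632,  0.1585963 ]), 'tvec': array([-414.75901959,  152.15235818, 1595.86611422])}
{'K': array([[317.06740589,   0.        , 253.49940015],
       [  0.        , 317.06740589, 190.55878637],
       [  0.        ,   0.        ,   1.        ]]), 'mount': array([[ 2.33295139e-04, -9.57710557e-01, -2.87733269e-01,
         8.59038610e+01],
       [ 9.99999892e-01,  3.39231281e-04, -3.18316563e-04,
         2.06940136e-01],
       [ 4.02463258e-04, -2.87733164e-01,  9.57710533e-01,
        -1.78842451e+02],
       [ 0.00000000e+00,  0.00000000e+00,  0.00000000e+00,
         1.00000000e+00]])} -18.8
{'clock': 0.1, 'joints': array([-1.25360752e+00,  3.00433919e-01,  1.52152804e+00, -8.82720439e-06,
        1.32067770e+00, -6.66256534e-02]), 'qd': array([ 0.00030025, -0.00356669, -0.00121995, -0.00018711,  0.0007259 ,
       -0.00079097]), 'effort': array([-3.27721118e-04, -5.32646656e+01, -3.53288162e+01,  7.09033920e-02,
        2.34648568e-02, -4.01061038e-05]), 'eef_pos': array([ 205.86184284, -509.76771332,  204.92915512]), 'eef_rot': array([-3.14054740e+00, -6.11748939e-05,  3.83816622e-01]), 'wrist_force': array([-0.2783482 ,  0.11088783, -0.93940772]), 'moment': array([0.00450962, 0.01302945, 0.04220801]), 'finger_force': 0.0, 'finger_gap': 94.43160964669576}
```

View pics/scene0.png

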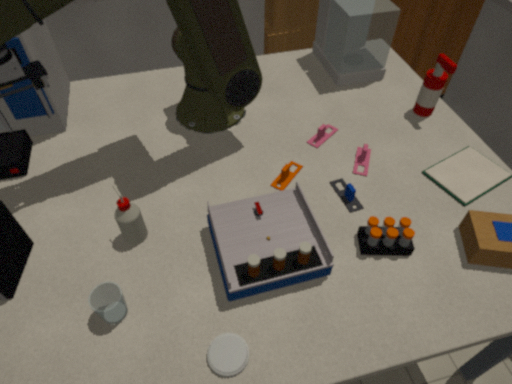

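View pics/side0.png

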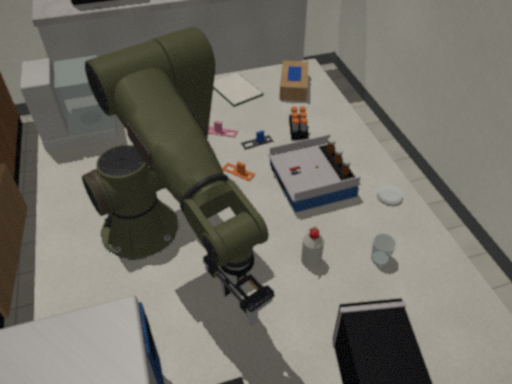

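The dark steel plate with the blue grip is at scene (347,195) and side (258,140). Its look-alikes are the orange one at scene (287,176) and the pink ones at (322,135) and (362,160). Only the dark one with the blue grip fits the description. The stud head is at scene (258,209) and the pin at (268,238). I'll confirm this in an enlarged crop.

```bash
python3 - <<'E'
import cv2
a=cv2.imread("pics/scene0.png")[170:300,200:390]; cv2.imwrite("pics/c1.png",cv2.resize(a,None,fx=4,fy=4,interpolation=cv2.INTER_CUBIC))
E
cat > h.py <<'E'
import numpy as np,cv2
from scipy.spatial.transform import Rotation as R
from cell import manip
def pose(s=None):
    s=s or manip.read_state(); T=np.eye(4); T[:3,:3]=R.from_euler('xyz',s['eef_rot']).as_matrix(); T[:3,3]=s['eef_pos']; return T
def cam(name,T=None):
    i=manip.camera_info(name); K=i['K']
    if name=='wrist': W=T@i['mount']
    else:
        Rm=cv2.Rodrigues(i['rvec'])[0]; W=np.eye(4); W[:3,:3]=Rm.T; W[:3,3]=-Rm.T@i['tvec']
    return K,W
def ray(name,u,v,z,T=None):
    "world point on pixel ray at height z"
    K,W=cam(name,T); d=W[:3,:3]@np.linalg.inv(K)@np.array([u,v,1.]); o=W[:3,3]
    return o+d*(z-o[2])/d[2]
def dep(name,u,v,D,T=None):
    K,W=cam(name,T); p=np.linalg.inv(K)@np.array([u,v,1.])*D[int(round(v)),int(round(u))]; return W[:3,:3]@p+W[:3,3]
def proj(name,P,T=None):
    K,W=cam(name,T); p=np.linalg.inv(W)@np.append(P,1); q=K@p[:3]; return q[:2]/q[2]
E
```

```text
(no output)
```

View pics/c1.png

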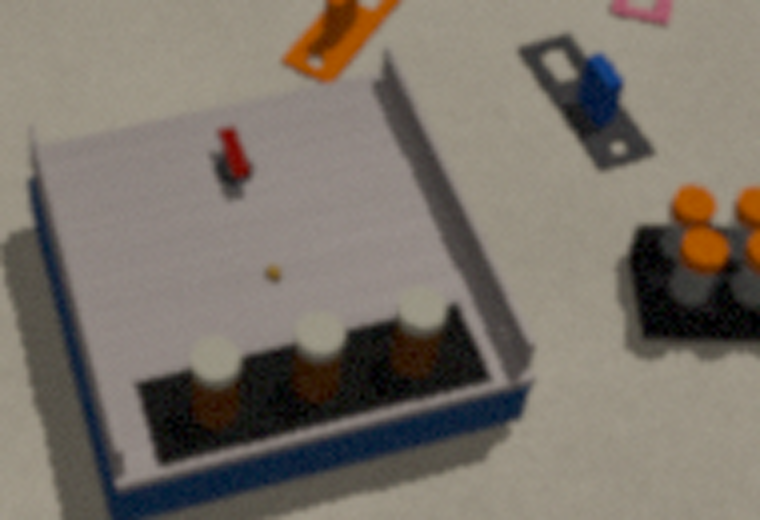

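The crop confirms it: the dark plate's eye is at crop (558,65), its window at (619,149) and its blue grip top at (602,70). The red head runs from crop (228,130) to (241,177), and the pin is at (273,271).

```bash
python3 - <<'E'
from h import *
D=np.load("pics/scene0.npy")
c=lambda u,v:(200+(u+.5)/4-.5,170+(v+.5)/4-.5)
for n,u,v,z in [("c1",519,48,4),("c2",570,36,4),("c3",653,153,4),("c4",603,170,4),("eye",558,65,4),("win",619,149,2),("head-",228,130,93),("head+",241,177,93),("pin",273,271,77),("deckA",40,147,72),("deckB",380,80,72)]:
    p=c(u,v); print(n,np.round(ray("scene",*p,z),1),np.round(dep("scene",*p,D),1))
E
```

```text
c1 [443.1 282.4   4. ] [446.3 280.5   7.9]
c2 [441.3 324.5   4. ] [444.8 322.2   8.2]
c3 [562.  335.7   4. ] [561.2 336.4   2.8]
c4 [567.2 295.1   4. ] [568.5 294.1   6. ]
eye [466.6 304.    4. ] [ 4.632e+02  3.062e+02 -2.000e-01]
win [551.1 315.    2. ] [550.8 315.3   1.5]
head- [536.1  29.9  93. ] [536.6  29.8  93.6]
head+ [575.3  27.9  93. ] [573.   28.5  90. ]
pin [638.3  31.   77. ] [639.   30.8  78. ]
deckA [501.9 -88.5  72. ] [502.1 -88.6  72.3]
deckB [502.9 146.2  72. ] [503.9 145.7  73.2]
```

```bash
cat >> h.py <<'E'
def to(x,y,z,rpy,lift=None):
    "tool-frame shift + rotvec to reach the world pose"
    T=pose(); Rm=T[:3,:3]; d=Rm.T@(np.array([x,y,z])-T[:3,3]); G=R.from_euler('xyz',rpy)
    r=(R.from_matrix(Rm).inv()*G).as_rotvec(); print("d",np.round(d,1),"rot",np.round(r,4),"n>=",np.linalg.norm(d)/50,np.linalg.norm(r)/.15)
E
python3 - <<'E'
from h import *
D=np.load("pics/scene0.npy")
for n,u,v in [("cap",124,204),("bottle",131,225),("beaker",108,310),("rack",385,240)]: print(n,np.round(dep("scene",u,v,D),0))
to(560,30,260,(np.pi,0,0.02))
E
```

```text
cap [ 498. -292.  140.]
bottle [ 520. -289.   83.]
beaker [ 736. -347.   86.]
rack [703. 318.  51.]
d [ 530.5 -367.9  -54.7] rot [-1.000e-03  1.000e-04  3.638e-01] n>= 12.958330396485922 2.4254542937389036
```

The rows are not in the units I measure in: shifts go in shares of 750 mm and turns go in shares of pi rad. I convert before sending: 145 mm / 750 = 0.1933, -140 mm / 750 = -0.1867.

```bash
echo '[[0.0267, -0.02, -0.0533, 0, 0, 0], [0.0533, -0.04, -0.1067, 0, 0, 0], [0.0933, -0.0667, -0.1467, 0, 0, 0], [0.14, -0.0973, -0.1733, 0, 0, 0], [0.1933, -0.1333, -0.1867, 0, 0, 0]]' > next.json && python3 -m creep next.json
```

```text
refused: ROWS must be rows parted by semicolons, with the numbers parted by commas. Nothing was moved.
```

Nothing moved. I misread the format; it is rows parted by semicolons, with the numbers parted by commas. Resending.

```bash
echo '0.0267,-0.02,-0.0533,0,0,0;0.0533,-0.04,-0.1067,0,0,0;0.0933,-0.0667,-0.1467,0,0,0;0.14,-0.0973,-0.1733,0,0,0;0.1933,-0.1333,-0.1867,0,0,0' > next.json && python3 -m creep next.json && echo '0.0533,-0.0373,0,0,0,0;0.1067,-0.0747,0,0,0,0;0.16,-0.112,0,0,0,0;0.2133,-0.1493,0,0,0,0;0.2667,-0.1867,0,0,0,0' > next.json && python3 -m creep next.json && echo '0.0507,-0.0347,0.02,0,0,0.0255;0.1013,-0.0693,0.04,0,0,0.0509;0.152,-0.104,0.06,0,0,0.0764;0.2027,-0.1387,0.08,0,0,0.1019;0.2467,-0.1707,0.1133,0,0,0.1159' > next.json && python3 -m creep next.json && echo '0,0,0,0,0,0;0,0,0,0,0,0;0,0,0,0,0,0' > next.json && python3 -m creep next.json
python3 - <<'E'
from h import *
to(580,30,220,(np.pi,0,0.02)); print(pose().round(3), manip.read_state()['joints'])
E
```

```text
clock: 0.6
eef_pos: [303.4, -362.0, 347.0]
eef_rot: [3.14, -0.0, 0.383]
wrist_force: [0.5, 0.4, -0.0]
finger_gap: 93.6
finger_force: 0.0
clock: 1.1
eef_pos: [436.6, -156.3, 345.4]
eef_rot: [-3.142, 0.0, 0.384]
wrist_force: [1.1, -1.5, -0.4]
finger_gap: 94.2
finger_force: 0.0
clock: 1.6
eef_pos: [560.7, 31.8, 260.4]
eef_rot: [3.142, -0.002, 0.017]
wrist_force: [0.7, -0.2, 0.6]
finger_gap: 93.9
finger_force: 0.0
clock: 1.9
eef_pos: [559.5, 28.9, 261.2]
eef_rot: [3.141, -0.001, 0.02]
wrist_force: [0.3, 0.1, -0.7]
finger_gap: 94.2
finger_force: 0.0
d [20.5 -0.7 41.3] rot [ 0.0002 -0.001  -0.0004] n>= 0.9214758476041068 0.0070531907240714755
[[ 1.00000e+00  2.00000e-02  1.00000e-03  5.59474e+02]
 [ 2.00000e-02 -1.00000e+00 -0.00000e+00  2.88990e+01]
 [ 1.00000e-03  0.00000e+00 -1.00000e+00  2.61234e+02]
 [ 0.00000e+00  0.00000e+00  0.00000e+00  1.00000e+00]] [-1.36929943e-02  2.86385586e-01  1.40913983e+00 -1.60187603e-04
  1.44510994e+00  1.53754480e+00]
```

To row units: 40 mm / 750 = 0.0533, 20 mm / 750 = 0.0267.

```bash
echo '0.0133,0,0.0267,0,0,0;0.0267,0,0.0533,0,0,0;0.0267,0,0.0533,0,0,0;0.0267,0,0.0533,0,0,0;0.0267,0,0.0533,0,0,0' > next.json && python3 -m creep next.json && python3 - <<'E'
from h import *
s=manip.read_state(); p,d=manip.camera("wrist"); np.savez("pics/w1.npz",p=p,d=d,T=pose(s)); cv2.imwrite("pics/w1.png",p[...,::-1])
cv2.imwrite("pics/w1v.png",cv2.resize(p[...,::-1],(800,600),interpolation=cv2.INTER_CUBIC)); print(s['eef_pos'])
E
```

```text
clock: 2.4
eef_pos: [579.6, 29.6, 222.2]
eef_rot: [3.142, -0.002, 0.019]
wrist_force: [-0.0, 0.4, 1.0]
finger_gap: 93.9
finger_force: 0.0
[579.63267116  29.6405062  222.21305488]
```

View pics/w1v.png

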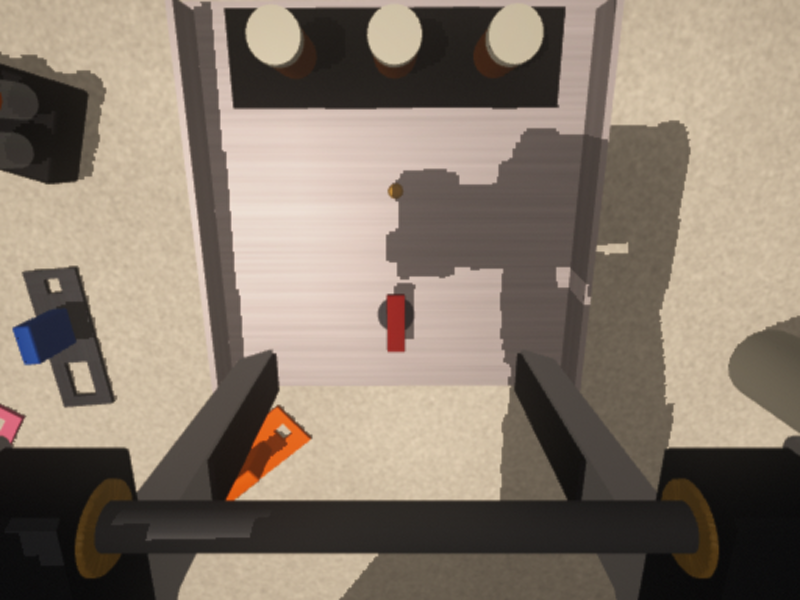

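The wrist view (800 x 600) shows the red head from (397,294) to (396,351), the pin at (395,190), and the plate with its window at (55,286), its eye at (81,378) and its blue grip at left.

```bash
python3 - <<'E'
from h import *
f=np.load("pics/w1.npz"); T=f['T'];D=f['d'];p=f['p'].astype(int)
c=lambda u,v:((u+.5)/1.5625-.5,(v+.5)/1.5625-.5)
for n,u,v,z in [("head+",397,294,93),("head-",396,351,93),("pin",395,190,78),("deckL",222,386,72),("deckR",505,386,72),("c1",24,271,4),("c2",77,266,4),("c3",115,401,4),("c4",65,407,4),("win",55,286,2),("eye",81,378,2)]:
    q=c(u,v); print(n,np.round(ray("wrist",*q,z,T),1),np.round(dep("wrist",*q,D,T),1))
m=(p[...,0]>100)&(p[...,1]<60)&(p[...,2]<60); m[:180]=0; m[240:]=0; m[:,:230]=0;m[:,280:]=0
y,x=np.nonzero(m); P=np.array([ray("wrist",a,b,93,T) for a,b in zip(x,y)]); print("head px",len(x),P.min(0),P.max(0),P.mean(0), np.median([D[b,a] for a,b in zip(x,y)]), np.round(np.median([dep("wrist",a,b,D,T) for a,b in zip(x,y)],axis=0),1))
b=cv2.minAreaRect(P[:,:2].astype(np.float32)); print(b)
E
```

```text
head+ [575.9  29.6  93. ] [574.9  29.6  89.6]
head- [536.1  29.5  93. ] [536.2  29.5  93.1]
pin [640.8  32.2  78. ] [640.7  32.2  77.4]
deckL [497.2 156.3  72. ] [589.9  87.5 253.7]
deckR [501.3 -50.9  72. ] [465.7 -68.9   0.5]
c1 [563.9 336.6   4. ] [563.1 338.9   1. ]
c2 [569.  292.2   4. ] [ 5.679e+02  2.951e+02 -4.000e-01]
c3 [445.9 278.6   4. ] [4.438e+02 2.810e+02 2.000e-01]
c4 [439.  324.3   4. ] [439.6 323.5   5. ]
win [551.  314.7   2. ] [ 5.503e+02  3.163e+02 -2.000e-01]
eye [466.9 306.7   2. ] [ 4.659e+02  3.081e+02 -1.000e-01]
head px 375 [536.72014455  24.60187904  93.        ] [574.92758889  36.55719945  93.        ] [556.91529492  30.06612396  93.        ] 326.7088 [557.4  30.1  92.6]
((555.724365234375, 30.62670135498047), (38.233428955078125, 11.20582103729248), 1.3485405445098877)
```

```bash
python3 - <<'E'
from h import *
to(517,310.3,150,(np.pi,0,0.10))
E
```

```text
d [ -57.3 -281.7   71.9] rot [ 0.0002 -0.0022 -0.0805] n>= 5.926516609740673 0.5371461187888427
```

To row units: -225 mm / 750 = -0.3, -180 mm / 750 = -0.24, -0.08 rad / 3.1416 = -0.0255.

```bash
echo '-0.012,-0.06,0,0,0,0;-0.024,-0.12,0,0,0,0;-0.036,-0.18,0,0,0,-0.0095;-0.048,-0.24,0,0,0,-0.0191;-0.06,-0.3,0,0,0,-0.0255' > next.json && python3 -m creep next.json 50 && echo '-0.004,-0.0373,0.0267,0,0,0;-0.0107,-0.076,0.0667,0,0,0;-0.0107,-0.076,0.096,0,0,0;-0.0107,-0.076,0.096,0,0,0;-0.0107,-0.076,0.096,0,0,0' > next.json && python3 -m creep next.json && python3 - <<'E'
from h import *
s=manip.read_state(); p,d=manip.camera("wrist"); np.savez("pics/w2.npz",p=p,d=d,T=pose(s))
cv2.imwrite("pics/w2v.png",cv2.resize(p[...,::-1],(800,600),interpolation=cv2.INTER_CUBIC)); print(s['eef_pos'])
to(517,310.3,15.5,(np.pi,0,0.10))
E
```

```text
clock: 2.95
eef_pos: [529.5, 255.8, 221.8]
eef_rot: [-3.141, -0.002, 0.101]
wrist_force: [1.1, -0.3, -0.8]
finger_gap: 57.7
finger_force: 0.0
clock: 3.45
eef_pos: [516.9, 309.9, 149.9]
eef_rot: [-3.141, -0.001, 0.099]
wrist_force: [0.6, 0.1, 0.8]
finger_gap: 50.1
finger_force: 0.0
[516.94531006 309.88923201 149.9156361 ]
d [ -0.6  -0.4 135. ] rot [-0.0009 -0.0023 -0.0009] n>= 2.6994311489553002 0.017486979950504737
```

View pics/w2v.png

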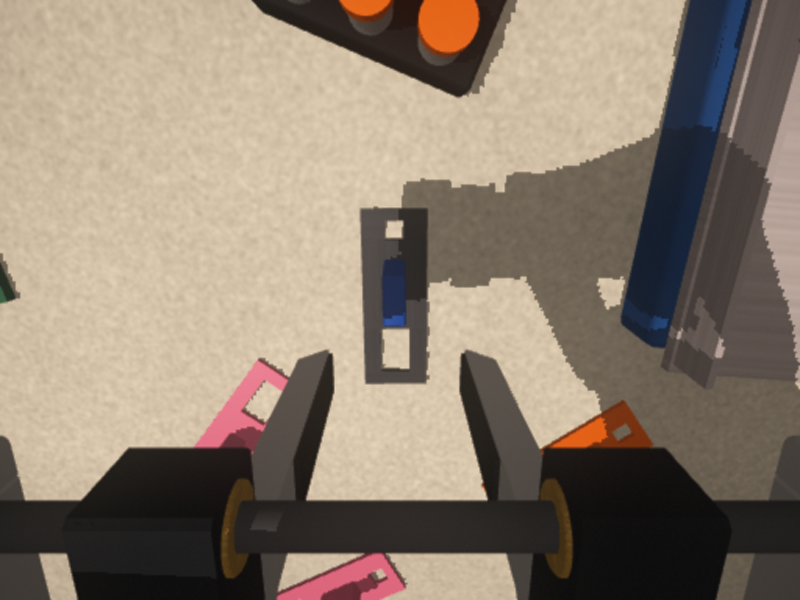

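The plate is straight between the fingers. Its corners are at (361,209), (427,208), (427,383) and (366,383), its window at (395,230), and its eye's near edge (the lip) at row 370. I'll check the x position before descending.

```bash
python3 - <<'E'
from h import *
f=np.load("pics/w2.npz"); T=f['T'];D=f['d']
c=lambda u,v:((u+.5)/1.5625-.5,(v+.5)/1.5625-.5)
for n,u,v,z in [("c1",361,209,4),("c2",427,208,4),("c3",427,383,4),("c4",366,383,4),("win",395,229.5,3),("lip",396,370,4),("gripR+",403,259,50),("gripL-",383,317,50)]:
    q=c(u,v); P=ray("wrist",*q,z,T); L=np.linalg.inv(T)@np.append(P,1); print(n,np.round(P,1),"tool",L[:3].round(1),np.round(dep("wrist",*q,D,T),1))
E
```

```text
c1 [563.2 338.    4. ] tool [ 48.6 -23.4 146. ] [563.2 338.1   3.6]
c2 [568.1 295.5   4. ] tool [ 49.3  19.5 146. ] [568.2 295.5   4.7]
c3 [444.  280.8   4. ] tool [-75.7  21.7 145.8] [ 4.419e+02  2.803e+02 -2.000e-01]
c4 [439.6 324.6   4. ] tool [-75.7 -22.3 145.8] [439.6 324.6   4.1]
win [552.  314.7   3. ] tool [ 35.1  -1.3 147. ] [551.4 314.7  -0.7]
lip [451.9 304.1   4. ] tool [-65.5  -0.6 145.8] [451.5 304.    3.1]
gripR+ [542.8 309.   50. ] tool [25.5  3.4 99.9] [533.  307.5   4.1]
gripL- [506.6 317.2  50. ] tool [-9.7 -8.3 99.9] [506.2 317.2  48.8]
```

To row units: 134.5 mm / 750 = 0.1793, 130 mm / 750 = 0.1733.

```bash
echo '0,0,0.0533,0,0,0;0,0,0.1067,0,0,0;0,0,0.1533,0,0,0;0,0,0.1733,0,0,0;0,0,0.1793,0,0,0' > next.json && python3 -m creep next.json && echo '0,0,0,0,0,0;0,0,0,0,0,0;0,0,0,0,0,0;0,0,0,0,0,0;0,0,0,0,0,0' > next.json && python3 -m creep next.json 5 50 && echo '0,0,0,0,0,0;0,0,0,0,0,0;0,0,0,0,0,0;0,0,0,0,0,0' > next.json && python3 -m creep next.json && echo '0,0,-0.0067,0,0,0;0,0,-0.0267,0,0,0;0,0,-0.0533,0,0,0;0,0,-0.0533,0,0,0;0,0,-0.0533,0,0,0' > next.json && python3 -m creep next.json
```

```text
clock: 4.0
eef_pos: [516.9, 309.8, 14.0]
eef_rot: [3.142, 0.0, 0.099]
wrist_force: [-0.6, -0.3, -0.0]
finger_gap: 49.8
finger_force: 0.0
clock: 4.5
eef_pos: [516.7, 310.3, 14.6]
eef_rot: [-3.141, -0.001, 0.1]
wrist_force: [0.1, -4.9, 9.3]
finger_gap: 13.6
finger_force: 48.9
clock: 4.9
eef_pos: [516.7, 310.3, 14.6]
eef_rot: [-3.141, -0.001, 0.1]
wrist_force: [-2.3, -0.6, 6.4]
finger_gap: 13.9
finger_force: 50.0
clock: 5.4
eef_pos: [516.6, 310.1, 54.3]
eef_rot: [-3.141, -0.001, 0.1]
wrist_force: [-0.2, 0.1, -1.8]
finger_gap: 13.5
finger_force: 50.0
```

```bash
cat >> h.py <<'E'
S=np.array([556.2,29.8,72.]); YAW=0.022
Rs=R.from_euler('z',YAW)
LT=np.array([-66,0,12.6]) # lip in tool
def tgt(xl,zl,t,y=0):
    G=R.from_euler('xyz',(np.pi,-t,YAW)); p=S+Rs.apply([xl,y,zl])-G.apply(LT); print("goal",p.round(1)); to(*p,(np.pi,-t,YAW))
def lip():
    T=pose(); P=T[:3,:3]@LT+T[:3,3]; print("lip",Rs.inv().apply(P-S).round(2),"tilt",-manip.read_state()['eef_rot'][1],"F",Rs.inv().apply(manip.read_state()['wrist_force']).round(1))
E
python3 - <<'E'
from h import *
tgt(-26,60,0); tgt(-26,60,.52)
E
```

```text
goal [596.2  30.7 144.6]
d [ 51.4 286.  -90.4] rot [-0.0003 -0.0007  0.0778] n>= 6.085709587605083 0.5188827947602852
goal [581.2  30.4 175.7]
d [  36.5  284.8 -121.5] rot [-0.0205  0.519   0.076 ] n>= 6.23554397593226 3.4998143984120333
```

To row units: -140 mm / 750 = -0.1867, -125 mm / 750 = -0.1667.

```bash
echo '0,0,-0.06,0,0,0;0,0,-0.12,0,0,0;0,0.04,-0.1667,0,0,0;0.0067,0.0933,-0.1867,0,0,0;0.0133,0.1533,-0.1867,0,0,0' > next.json && python3 -m creep next.json && echo '0.0107,0.06,0,0,0,0;0.0213,0.12,0,0,0,0.0095;0.0293,0.18,0,0,0,0.0191;0.0347,0.228,0,0,0,0.0248;0.0347,0.228,0,0,0,0.0248' > next.json && python3 -m creep next.json && echo '0,0,0,0,0.0414,0;0,0,0,0,0.0828,0;0,0,0,0,0.1241,0;0,0,0,0,0.1655,0;0,0,0,0,0.1655,0' > next.json && python3 -m creep next.json && echo '0,0,0,0,0,0;0,0,0,0,0,0;0,0,0,0,0,0' > next.json && python3 -m creep next.json && python3 - <<'E'
from h import *
lip()
s=manip.read_state(); T=pose(s); p,d=manip.camera("wrist"); np.savez("pics/w3.npz",p=p,d=d,T=T)
cv2.imwrite("pics/w3v.png",cv2.resize(p[...,::-1],(800,600),interpolation=cv2.INTER_CUBIC))
tgt(-26,30,.52)
p,d=manip.camera("scene"); cv2.imwrite("pics/s3.png",p[...,::-1])
E
```

```text
clock: 5.9
eef_pos: [538.4, 196.1, 195.7]
eef_rot: [-3.141, -0.003, 0.101]
wrist_force: [1.2, -0.1, -2.2]
finger_gap: 14.1
finger_force: 50.0
clock: 6.4
eef_pos: [581.0, 25.2, 192.7]
eef_rot: [3.141, 0.002, 0.017]
wrist_force: [-0.1, 0.8, -1.3]
finger_gap: 13.6
finger_force: 50.0
clock: 6.9
eef_pos: [578.3, 29.8, 191.9]
eef_rot: [-3.141, -0.519, 0.022]
wrist_force: [-0.5, 0.2, -1.8]
finger_gap: 14.1
finger_force: 50.0
clock: 7.2
eef_pos: [581.4, 29.2, 194.0]
eef_rot: [-3.142, -0.519, 0.022]
wrist_force: [-0.0, -0.0, -2.2]
finger_gap: 13.7
finger_force: 50.0
lip [-25.87  -1.12  78.37] tilt 0.5186909845757404 F [-0.  -0.  -2.2]
goal [581.2  30.4 145.7]
d [-24.   -1.2  41.8] rot [-0.      0.0011 -0.0001] n>= 0.9646766020553887 0.007486067621131054
```

View pics/w3v.png

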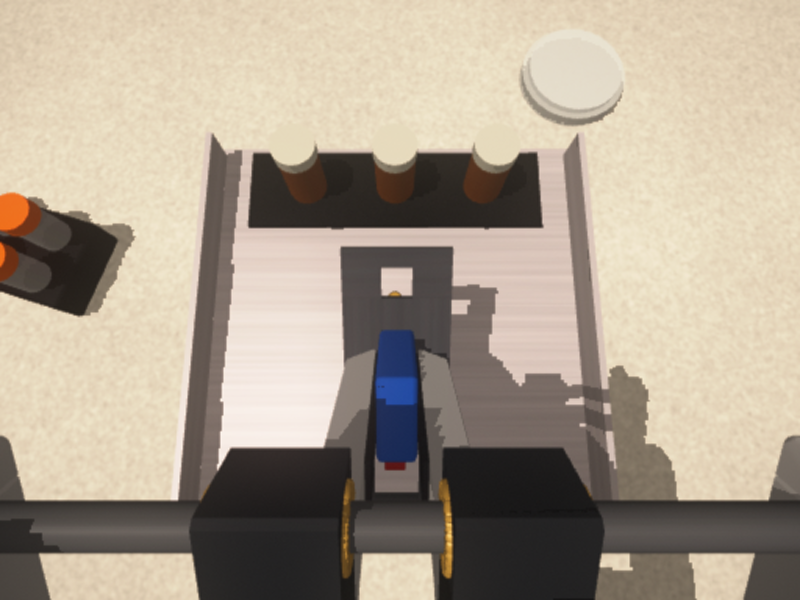

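The plate is held tilted. Its far corners are at (341,248) and (453,247), its window centre is at (397,282), the pin shows at (395,294), and the red head's end shows at (395,466). I'll check the plate's pose in the hand against the model.

```bash
python3 - <<'E'
from h import *
f=np.load("pics/w3.npz"); T=f['T'];D=f['d']
c=lambda u,v:((u+.5)/1.5625-.5,(v+.5)/1.5625-.5)
K,M=manip.camera_info("wrist")['K'],manip.camera_info("wrist")['mount']
for n,u,v in [("c1",342,248),("c2",452,248),("winL",381,268),("winR",412,268)]:
    q=c(u,v); d=M[:3,:3]@np.linalg.inv(K)@[*q,1]; o=M[:3,3]; print(n,(o+d*(10.6-o[2])/d[2]).round(1))
for u,v in [(350,258),(445,258),(360,300),(440,320)]:
    P=dep("wrist",*c(u,v),D,T); print((np.linalg.inv(T)@np.append(P,1)).round(1)[:3])
print("pin",ray("wrist",*c(395,293),78,T).round(1),"expect",S+Rs.apply([85,0,6]))
E
```

```text
c1 [ 48.9 -21.5  10.6]
c2 [48.9 21.  10.6]
winL [41.  -6.5 10.6]
winR [41.   5.6 10.6]
[ 44.8 -18.6  11.6]
[44.5 18.6 12.7]
[ 27.3 -15.1  12.7]
[18.9 17.3 12.3]
pin [642.9  32.   78. ] expect [641.17943083  31.66984916  78.        ]
```

To row units: 41.8 mm / 750 = 0.0557, 10.4 mm / 750 = 0.0139.

```bash
echo '-0.008,-0.0004,0.0139,0,0,0;-0.016,-0.0008,0.0277,0,0,0;-0.024,-0.0012,0.0417,0,0,0;-0.032,-0.0016,0.0557,0,0,0;-0.032,-0.0016,0.0557,0,0,0' > next.json && python3 -m creep next.json >/dev/null && echo '-0.0027,0,0.0047,0,0,0;-0.0053,0,0.0093,0,0,0;-0.008,0,0.0139,0,0,0;-0.008,0,0.0139,0,0,0;-0.008,0,0.0139,0,0,0' > next.json && python3 -m creep next.json && python3 - <<'E'
from h import *
lip(); tgt(-26,9.5,.52); K
E
python3 - <<'E'
from h import *
p,d=manip.camera("scene"); cv2.imwrite("pics/s4.png",cv2.resize(p[170:270,210:310,::-1],(700,700),interpolation=cv2.INTER_CUBIC)[:600])
E
```

```text
clock: 8.3
eef_pos: [580.7, 30.3, 133.8]
eef_rot: [-3.142, -0.52, 0.022]
wrist_force: [-1.1, -0.3, -1.5]
finger_gap: 13.8
finger_force: 50.0
lip [-2.646e+01 -2.000e-02  1.811e+01] tilt 0.5201376538407059 F [-1.1 -0.2 -1.5]
goal [581.2  30.4 125.2]
d [-3.9 -0.   7.7] rot [ 0.0001 -0.0001 -0.0001] n>= 0.1726659459020825 0.0014077882834464903Traceback (most recent call last):
  File "<stdin>", line 2, in <module>
NameError: name 'K' is not defined
```

View pics/s4.png

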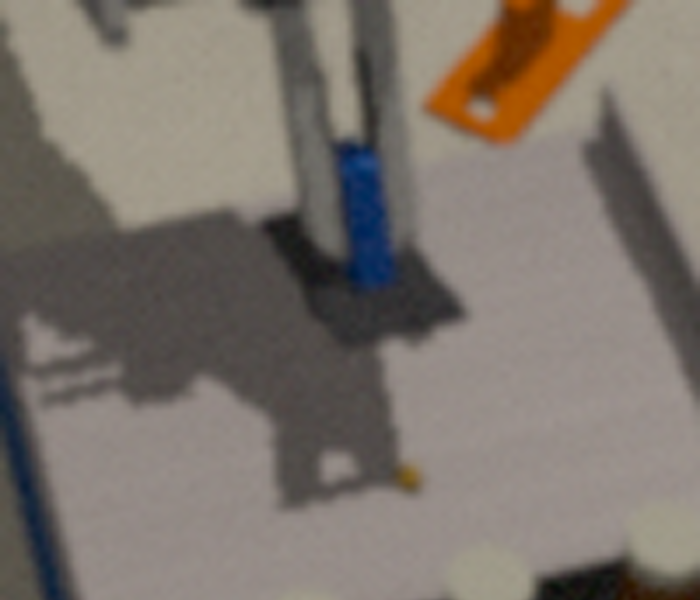

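The grip and plate hide the stud from here. The plate's shadow and tilt look as planned, so I'll go down to lip height 9.5 mm in small steps and check the force.

To row units: 7.5 mm / 750 = 0.01, 5.2 mm / 750 = 0.0069.

```bash
echo '-0.0019,0,0.0035,0,0,0;-0.0037,0,0.0069,0,0,0;-0.0048,0,0.01,0,0,0;-0.0048,0,0.01,0,0,0' > next.json && python3 -m creep next.json && echo '0,0,0,0,0,0;0,0,0,0,0,0' > next.json && python3 -m creep next.json && python3 -c 'from h import *; lip()'
```

```text
clock: 8.75
eef_pos: [581.1, 30.3, 125.0]
eef_rot: [-3.142, -0.519, 0.022]
wrist_force: [0.1, 0.1, -1.4]
finger_gap: 13.7
finger_force: 50.0
clock: 8.95
eef_pos: [581.3, 30.3, 125.5]
eef_rot: [3.142, -0.52, 0.022]
wrist_force: [-0.1, -0.5, -1.3]
finger_gap: 13.6
finger_force: 50.0
lip [-25.86  -0.05   9.81] tilt 0.5201452185522115 F [-0.1 -0.5 -1.3]
```

To row units: 10.4 mm / 750 = 0.0139, 8.3 mm / 750 = 0.0111.

```bash
echo '0.0028,0,0.0016,0,0,0;0.0056,0,0.0032,0,0,0;0.0083,0,0.0048,0,0,0;0.0111,0,0.0064,0,0,0;0.0139,0,0.008,0,0,0' > next.json && python3 -m creep next.json && echo '0,0,0,0,0,0;0,0,0,0,0,0' > next.json && python3 -m creep next.json && python3 -c 'from h import *; lip()'
```

```text
clock: 9.45
eef_pos: [593.5, 30.6, 125.4]
eef_rot: [-3.142, -0.52, 0.022]
wrist_force: [0.4, -0.6, -1.2]
finger_gap: 13.9
finger_force: 50.0
clock: 9.65
eef_pos: [593.3, 30.6, 125.3]
eef_rot: [3.142, -0.52, 0.022]
wrist_force: [-0.1, 0.7, -2.9]
finger_gap: 13.3
finger_force: 50.0
lip [-13.96  -0.05   9.59] tilt 0.5197952613011594 F [-0.1  0.7 -2.9]
```

Free so far. From here I'll feel for the shank, expecting it at lip x of about -6, in 1 mm steps.

To row units: 4.3 mm / 750 = 0.0057, 3.5 mm / 750 = 0.0047.

```bash
echo '0.0023,0,0.0013,0,0,0;0.0047,0,0.0027,0,0,0;0.0057,0,0.0033,0,0,0;0.0057,0,0.0033,0,0,0' > next.json && python3 -m creep next.json && python3 -c 'from h import *; lip()' && echo '0.0012,0,0.0007,0,0,0;0.0012,0,0.0007,0,0,0' > next.json && python3 -m creep next.json | grep force && python3 -c 'from h import *; lip()' && echo '0.0012,0,0.0007,0,0,0;0.0012,0,0.0007,0,0,0' > next.json && python3 -m creep next.json |grep force && python3 -c 'from h import *; lip()'
```

```text
clock: 10.05
eef_pos: [598.4, 30.7, 125.4]
eef_rot: [3.142, -0.52, 0.022]
wrist_force: [0.1, -0.1, -2.1]
finger_gap: 13.5
finger_force: 50.0
lip [-8.83 -0.03  9.62] tilt 0.5200044259409726 F [ 0.1 -0.1 -2.1]
wrist_force: [1.2, 0.5, -1.7]
finger_force: 50.0
lip [-7.84 -0.04  9.66] tilt 0.5200371102281629 F [ 1.2  0.4 -1.7]
wrist_force: [-0.7, -0.7, -2.3]
finger_force: 50.0
lip [-6.9  -0.03  9.63] tilt 0.5197763678660305 F [-0.7 -0.7 -2.3]
```

To row units: 0.9 mm / 750 = 0.0012, 0.5 mm / 750 = 0.0007.

```bash
for i in 1; do echo '0.0012,0,0.0007,0,0,0;0.0012,0,0.0007,0,0,0' > next.json && python3 -m creep next.json | grep wrist_f; python3 -c 'from h import *; lip()'; done; echo '0.0012,0,0.0007,0,0,0;0.0012,0,0.0007,0,0,0' > next.json && python3 -m creep next.json |grep wrist_f && python3 -c 'from h import *; lip()'
```

```text
wrist_force: [-4.9, 0.1, -0.8]
lip [-6.24 -0.01  9.42] tilt 0.5188178511649273 F [-4.9  0.2 -0.8]
wrist_force: [-9.3, -0.4, 1.9]
lip [-5.73 -0.    9.21] tilt 0.5174974779257053 F [-9.3 -0.2  1.9]
```

Shank found: contact starts at an estimated lip x of about -6.4, where -6.0 was expected. I'll back off 2 mm and then level about the lip.

To row units: -2.7 mm / 750 = -0.0036, -1.1 mm / 750 = -0.0015.

```bash
echo '-0.0017,0,-0.0007,0,0,0;-0.0036,0,-0.0015,0,0,0;-0.0036,0,-0.0015,0,0,0' > next.json && python3 -m creep next.json | grep wrist_f; python3 - <<'E'
from h import *
lip()
for k in range(1,6):
    r=R.from_rotvec([0,-.104*k,0]); print(k,(LT-r.apply(LT)).round(2),-.104*k)
E
```

```text
wrist_force: [0.9, 0.4, -1.1]
lip [-7.56 -0.06  9.45] tilt 0.5206889828568981 F [ 0.9  0.4 -1.1]
1 [0.95 0.   6.92] -0.104
2 [ 1.18  0.   13.9 ] -0.208
3 [ 0.68  0.   20.87] -0.312
4 [-0.54  0.   27.75] -0.416
5 [-2.46  0.   34.46] -0.52
```

To row units: 17.4 mm / 750 = 0.0232, 13.9 mm / 750 = 0.0185, -0.26 rad / 3.1416 = -0.0828.

```bash
echo '0.0007,0,0.0046,0,-0.0166,0;0.0013,0,0.0092,0,-0.0331,0;0.0015,0,0.0139,0,-0.0497,0;0.0016,0,0.0185,0,-0.0662,0;0.0013,0,0.0232,0,-0.0828,0' > next.json && python3 -m creep next.json | grep wrist_f;  echo '0,0,0,0,0,0' > next.json && python3 -m creep next.json | grep wrist_f; python3 - <<'E'
from h import *
lip()
for k in range(1,6):
    r=R.from_rotvec([0,-.052*k,0]); print(k,(LT-r.apply(LT)).round(2),-.052*k)
E
```

```text
wrist_force: [-0.2, 0.7, -2.1]
wrist_force: [-0.1, -0.0, -2.1]
lip [-6.87 -0.09  9.2 ] tilt 0.2600165305764661 F [-0.1 -0.  -2.1]
1 [0.57 0.   3.45] -0.052
2 [0.95 0.   6.92] -0.104
3 [ 1.16  0.   10.41] -0.156
4 [ 1.18  0.   13.9 ] -0.208
5 [ 1.02  0.   17.39] -0.26
```

To row units: 17.2 mm / 750 = 0.0229, 13.7 mm / 750 = 0.0183, -0.26 rad / 3.1416 = -0.0828.

```bash
echo '0.0004,0,0.0045,0,-0.0166,0;0.0005,0,0.0091,0,-0.0331,0;0.0005,0,0.0136,0,-0.0497,0;0.0004,0,0.0183,0,-0.0662,0;0,0,0.0229,0,-0.0828,0' > next.json && python3 -m creep next.json | grep wrist_f;  echo '0,0,0,0,0,0;0,0,0,0,0,0' > next.json && python3 -m creep next.json | grep wrist_f; python3 - <<'E'
from h import *
lip(); tgt(-16.4,9,0)
E
```

```text
wrist_force: [-0.0, -0.7, -1.4]
wrist_force: [0.5, 0.4, -1.2]
lip [-8.76 -0.    8.87] tilt 0.002031301820932141 F [ 0.5  0.4 -1.2]
goal [605.8  30.9  93.6]
d [-7.6 -0.  -0. ] rot [-0.0001 -0.002  -0.0001] n>= 0.15222964565275818 0.013578897036505989
```

Level with no contact. I'll slide 7.6 mm back, then look at the window from the wrist before lowering.

To row units: -7.6 mm / 750 = -0.0101, -6 mm / 750 = -0.008, -0.002 rad / 3.1416 = -0.0006.

```bash
echo '-0.0027,0,0,0,0,0;-0.0053,0,0,0,0,0;-0.008,0,0,0,-0.0006,0;-0.0101,0,0,0,-0.0006,0;-0.0101,0,0,0,-0.0006,0' > next.json && python3 -m creep next.json | grep wrist_f;  echo '0,0,0,0,0,0' > next.json && python3 -m creep next.json | grep wrist_f; python3 - <<'E'
from h import *
lip(); p,d=manip.camera("wrist"); cv2.imwrite("pics/w5v.png",cv2.resize(p[120:270,160:360,::-1],(800,600),interpolation=cv2.INTER_CUBIC))
np.savez("pics/w5.npz",p=p,d=d,T=pose())
E
```

```text
wrist_force: [-0.3, 0.4, -0.9]
wrist_force: [-0.2, 0.1, -1.8]
lip [-16.37  -0.06   9.4 ] tilt -0.0017408592931307254 F [-0.2  0.1 -1.8]
```

View pics/w5v.png

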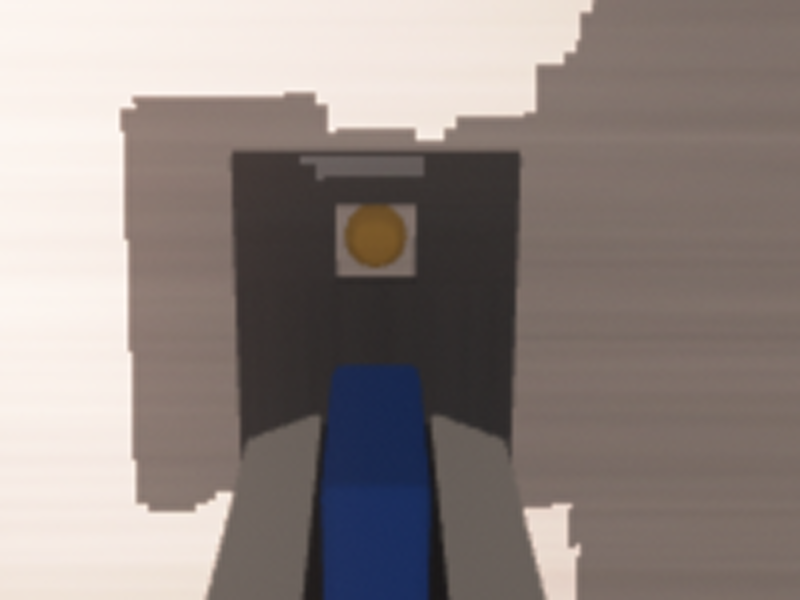

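The pin's brass disc at (375,235) lies inside the window (columns 336-416, rows 204-277) and is centred sideways. I'll turn that into millimetres.

```bash
python3 - <<'E'
from h import *
T=np.load("pics/w5.npz")['T']
c=lambda u,v:(160+(u+.5)/4-.5,120+(v+.5)/4-.5)
for n,u,v,z in [("w+x",376,204,83),("w-x(bottom)",376,277,79),("w-x(top)",376,277,83),("wL",336,240,83),("wR",416,240,83),("pin cone base far",375,204,76),("near",375,267,76),("pinL",345,235,76),("pinR",406,235,76)]:
    print(n,Rs.inv().apply(ray("wrist",*c(u,v),z,T)-S).round(1))
E
```

```text
w+x [91.3  0.3 11. ]
w-x(bottom) [78.4  0.3  7. ]
w-x(top) [79.6  0.3 11. ]
wL [85.6  6.5 11. ]
wR [85.6 -5.9 11. ]
pin cone base far [89.6  0.5  4. ]
near [79.2  0.5  4. ]
pinL [84.5  5.3  4. ]
pinR [84.5 -4.5  4. ]
```

The pin centre is at 84.4 mm and the window centre at about 84.9 mm, with sideways agreement within 0.2 mm. I'll lower gently with a 0.3 mm correction.

The rows are not in the units I measure in: shifts go in shares of 750 mm and turns go in shares of pi rad. I convert before sending: 4.5 mm / 750 = 0.006, 3 mm / 750 = 0.004.

```bash
echo '-0.0004,0,0.002,0,0,0;-0.0004,0,0.004,0,0,0;-0.0004,0,0.006,0,0,0;-0.0004,0,0.006,0,0,0' > next.json && python3 -m creep next.json | grep wrist_f; python3 -c 'from h import *; lip()';  echo '0,0,0.0009,0,0,0;0,0,0.0019,0,0,0;0,0,0.0019,0,0,0' > next.json && python3 -m creep next.json | grep wrist_f; python3 -c 'from h import *; lip()'
```

```text
wrist_force: [-0.4, -0.1, -1.2]
lip [-1.682e+01 -1.000e-02  4.520e+00] tilt -0.002450999907209317 F [-0.5 -0.1 -1.2]
wrist_force: [0.0, -0.5, -1.7]
lip [-16.77  -0.03   3.34] tilt -0.0021756230406124732 F [ 0.  -0.5 -1.7]
```

To row units: 0.8 mm / 750 = 0.0011, 0.4 mm / 750 = 0.0005.

```bash
echo '0,0,0.0005,0,0,0;0,0,0.0011,0,0,0;0,0,0.0011,0,0,0' > next.json && python3 -m creep next.json | grep wrist_f; python3 -c 'from h import *; lip()';  echo '0,0,0.0007,0,0,0;0,0,0.0007,0,0,0' > next.json && python3 -m creep next.json | grep wrist_f; python3 -c 'from h import *; lip()'
```

```text
wrist_force: [0.0, 0.3, -1.1]
lip [-16.72  -0.04   2.61] tilt -0.0019981928802954574 F [ 0.   0.3 -1.1]
wrist_force: [-0.2, -0.3, -0.6]
lip [-16.67  -0.05   2.21] tilt -0.00183209777917126 F [-0.2 -0.3 -0.6]
```

To row units: 0.4 mm / 750 = 0.0005.

```bash
echo '0,0,0.0005,0,0,0;0,0,0.0005,0,0,0' > next.json && python3 -m creep next.json | grep wrist_f; python3 -c 'from h import *; lip()';  echo '0,0,0,0,0,0;0,0,0,0,0,0;0,0,0,0,0,0;0,0,0,0,0,0;0,0,0,0,0,0' > next.json && python3 -m creep next.json 40; echo '0,0,0,0,0,0;0,0,-0.0133,0,0,0;0,0,-0.0533,0,0,0;0,0,-0.1067,0,0,0;0,0,-0.16,0,0,0' > next.json && python3 -m creep next.json; echo '0,0,0,0,0,0;0,0,0,0,0,0;0,0,0,0,0,0' > next.json && python3 -m creep next.json && python3 - <<'E'
from h import *
p,d=manip.camera("wrist"); cv2.imwrite("pics/w6v.png",cv2.resize(p[...,::-1],(800,600),interpolation=cv2.INTER_CUBIC))
np.savez("pics/w6.npz",p=p,d=d,T=pose())
E
```

```text
wrist_force: [-3.1, 0.3, 4.4]
lip [-16.69  -0.06   2.13] tilt -0.001773536439388712 F [-3.   0.4  4.4]
clock: 15.0
eef_pos: [605.5, 30.8, 86.2]
eef_rot: [-3.142, 0.002, 0.022]
wrist_force: [-0.9, 0.0, 0.7]
finger_gap: 40.0
finger_force: 0.0
clock: 15.5
eef_pos: [605.5, 30.8, 208.3]
eef_rot: [3.142, 0.002, 0.022]
wrist_force: [0.9, -0.9, -0.6]
finger_gap: 39.8
finger_force: 0.0
clock: 15.8
eef_pos: [605.3, 30.8, 205.3]
eef_rot: [-3.142, 0.004, 0.022]
wrist_force: [-0.1, -0.8, 0.4]
finger_gap: 39.7
finger_force: 0.0
```

View pics/w6v.png

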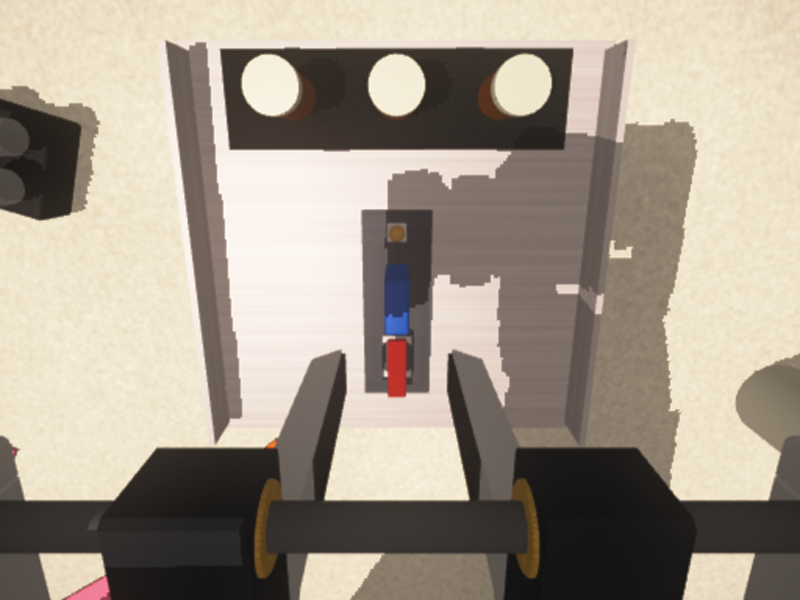

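The pin sits in the window at (397,232), and the red head, columns 388-406 and rows 338-396, spans the eye and covers the lip. A depth check will show whether the plate is flat before I hand in.

```bash
python3 - <<'E'
from h import *
f=np.load("pics/w6.npz"); T=f['T'];D=f['d']
c=lambda u,v:((u+.5)/1.5625-.5,(v+.5)/1.5625-.5)
for g in [(365,430,213,220),(364,378,225,385),(418,428,225,385),(255,340,180,320)]:
    P=np.array([dep("wrist",*c(u,v),D,T) for u in range(g[0],g[1],3) for v in range(g[2],g[3],3)]); A=np.c_[P[:,0]-600,np.ones(len(P))]; print(np.median(P,0).round(1),"slope x",np.linalg.lstsq(A,P[:,2],rcond=None)[0].round(3))
s=manip.read_state(); print(s['clock'],s['wrist_force'])
E
```

```text
[650.9  32.2  75.3] slope x [   6.91  -276.432]
[592.9  48.3  75.3] slope x [-1.0000e-03  7.5333e+01]
[594.7  14.   75.3] slope x [ 0.13  77.629]
[628.2  95.1  71.3] slope x [ 0.144 68.964]
15.85 [-0.06253656  0.2957815  -0.35487085]
```

The plate's top is 4.0 mm above the deck at both ends and along both sides, so it lies flat. I'll hand the job in.

```bash
python3 -c 'from cell import manip; print(manip.sign_off())'
```

```text
the job is handed in; nothing more can be done
None
```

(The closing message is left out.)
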